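Close up the belt drive: click the terminal lid shut, hold the guard in its hinge

ROBOT

A 6-joint arm with a two-finger parallel gripper is mounted at the origin on the work surface. World frame = base frame: x ahead of the robot, y to its left, z up, the work surface at z = 0. Lengths are in m, angles in rad, forces in N, time in s.
With the tool pointing down it reaches from about 0.3 to 0.775 m from the base axis. Payload 14.6 kg.
Tool frame: the origin (TCP) lies midway between the tips of the shut fingers; the grasp point (between the pads) lies 19 mm behind it; z points along the fingers, y is the line along which they close (so a half turn about z gives the same grasp; the last joint's range is limited). The gripper opens to 94 mm and grips with 3 to 60 N. Pads are 16 mm wide; open, the fingers measure 119 mm over their backs; the gripper's body (75 mm by 177 mm) begins 78 mm behind the grasp point.
Start: joints at [-0.067, 0.3, 1.521, -0, 1.321, -0.067], TCP at [0.55, -0, 0.205] pointing down, gripper open.
Joint ranges: [-3.03, 3.03], [-0.79, 2.21], [0.23, 2.52], [-1.04, 4.18], [0, 3.07], [-2.55, 2.55]. Speed limits (rad/s): [2.22, 2.22, 2.57, 3.14, 3.14, 3.14].

INTERFACE

Orientations are given as [roll, pitch, yaw] about the fixed x, y, z axes, in that order (R = Rz(yaw) Ry(pitch) Rx(roll)).
In Python, from station import manip, viewer gives the robot as it stands.
- The arm moves only by the shell command python3 -m handwheel 'ROWS' [FORCE]. ROWS is JSON, a list of rows, each a list of 7 numbers: the shift along the tool's x, y, z in mm, then the turn, a rotation vector about the tool's x, y, z in degrees, then the closure, from -1 (fully open) to 1 (shut). In form: [[tx, ty, tz, rx, ry, rz, grip], ...]. A call has 1 to 10 rows; each row is the pose to reach, as a shift and turn from the pose commanded when the call began, along the tool's axes at that moment; what a row does not reach only later rows make up. A row lasts 1/12 s, in which the tool goes at most 41.7 mm and 7.16 degrees, less where a joint would pass 70% of its speed; a pose out of reach is approached as far as the arm can. A call with a gripper value outside its range is refused whole. The fingers move at their own pace and stop on an object; FORCE is the grip in N (left out, the last holds). Time passes only in rows, so rows that repeat a pose let the fingers close. It gives the time, the measured TCP pose, the force, the opening and the grip force at its end, in the units of the state.
- manip.observe(): the state, without advancing time (a new reading comes with each control period).
- viewer.read_camera(name): name is "scene" or "side" or "wrist"; returns (picture, depth): 480x640x3 uint8, red, green, blue; 480x640 float32, m along the optical axis (not along the pixel's ray), 0 where there is no reading.
- viewer.camera_model(name): a dict with "mtx" (3x3 intrinsics, pixels), "distortion" ([k1, k2, p1, p2, k3] as OpenCV has them; the pictures are not rectified), "R" (3x3) and "t" (3): a world point X has camera coordinates R X + t. Camera axes: x right, y down, z forward; pixel columns grow to the right and rows downward; lengths in m; the calibration is good to about 2 mm. A picture is of the moment at which its call begins: read the wrist's pose just before it. camera_model takes no time and is no camera call; for the wrist camera it gives the pose at the moment of the call.
- manip.hand_in(): hands the job in; it is judged then, once.
The state is a dict: "time": time; "joints": joint angles; "joint_vel": joint speeds; "joint_torque": joint torques, N m; "position": TCP position; "orientation": TCP orientation; "ft_force": force on the tool from outside, world axes, zero at the start; "torque": the same for the moment, N m; "finger_gap": opening from 0.0 (shut) to 1.0 (fully open); "finger_force": force on a finger pad.
Only numpy, scipy, OpenCV 4.12 (cv2) and the standard library are available. Lean on these libraries where they do the work, as an engineer would, in place of code of your own. Each camera call takes 0.05 s, during which the arm holds its last target. There are 200 camera calls.

TASK

Close up the belt drive after service. First press the orange lid of the terminal box down until it clicks fully shut; then draw the yellow guard panel upright out of its rack and offer it up, still upright, to the hinge on the rear rim of the machine, its two knuckles between the machine's three and all five bores in one line, ready for a colleague to slide the hinge pin in. Finish while still holding the guard there in the gripper, its weight carried by the arm and not resting on the machine; leave the pink compact, the film roll and the hinge pin where they lie.

Things in the scene. Friction and masses are not known exactly. Their poses are not given: they have to be found in the camera images.
- machine: Belt drive, fixed: light grey open-topped case 130 (x) x 250 (y) x 85 mm high, left or right of the robot. Origin: centre of its underside; own x from front (console 50 mm deep, 48 high, robot side) to rear (motor to x = 155 mm, 71 high), y left, z up; yaw up to 0.25 rad. Black star knobs to 132 mm high at x = -20, y = +-138. The hinge is on the rear rim, the orange lid inside the right (-y) half.
- hinge_left (a point): Left (machine +y) end of the bore axis of the machine's hinge, which runs along machine y at x = 73, z = 97 mm of the machine. The hinge has three fixed steel knuckles (tubes 16 mm outside, 9 mm bore) at y = -63..-41, -11..11 and 41..63 mm; the two gaps between them are 30 mm wide.
- hinge_right (a point): Right (machine -y) end of the same bore axis, 126 mm from hinge_left.
- term_lid (a joint): Orange lid, 96 x 90 x 4 mm, of the terminal box in the machine. Rad: 0 = fully shut, grows as its front edge rises (stop at 1.5). A stiff hinge (0.6 N at the front edge) keeps it where it is left. From about 0.125 rad a spring catch resists with up to 8 N at the front edge; below 0.05 rad it snaps over and holds the lid on its stop. 25 N does no harm.
- lid_hinge (a point): Middle of the orange lid's hinge line, at its rear edge, along machine y: 40 mm behind the machine's origin, 60 mm to its right, 68 mm above the bench. The lid runs from here to the front (machine -x).
- lid_press (a point): On the lid's upper face near the middle of its front edge, 80 mm in front of lid_hinge (and 4 mm above it when shut, 72 mm above the bench): the place to press. When shut, the case rim is 13 mm higher and the case's front wall stands 21 mm in front of this point.
- rack: Blue slotted rack on an aluminium base 120 x 220 mm, fixed; origin: centre of its underside; own x across its three slots (35 mm apart), y along them. The guard stands in the middle slot: slot floor 35 mm, top of the slotted ends 75 mm above the bench, slots 5 mm wide.
- guard: Loose yellow guard, 0.3 to 0.5 kg, upright, hinge edge down. Origin midway on its bore axis; own y along that axis (left), z up the panel, x from panel to knuckles (away from the robot). Panel 200 mm wide, 3 thick, z = 4..116 mm, mid-plane x = -9.5. Two steel knuckles (16 mm outside, 9 mm bore) at y = -39..-13 and 13..39: meshed they have 2 mm play to each side and 3 mm below before resting.
- guard_left (a point): Point on the guard's bore axis 63 mm to the left (guard +y) of its origin (in the air beyond its knuckle); meets hinge_left when the bores are in line.
- guard_right (a point): Point on the guard's bore axis 63 mm to the right (guard -y) of its origin; meets hinge_right when the bores are in line.
- guard_grip (a point): Middle of the top of the guard's black grip strip, 129 mm above the bore axis and 9.5 mm before it (guard x = -9.5). The strip runs along the guard's top edge: 120 mm long (guard y), 14 mm thick (guard x), 26 mm high. Grip it from above, across its thickness.
- compact: Bystander: pink moulded compact base, 68 x 74 x 10 mm, lying on the bench behind the rack; origin at the centre of its underside.
- film_roll: Bystander: white roll of film, 110 mm across, 70 mm high, standing on end behind the rack; origin at the centre of its underside.
- hinge_pin: Bystander: bright steel hinge pin, 8 mm thick, 135 mm long (own y) with a 22 mm bent end, lying in front of the rack; origin under its middle. A colleague will fit it.

How it is judged:
On the way, in this order (a step that is already met when the one before it is completed fails the run):
1. the terminal lid is pressed past its catch, fully shut (value of joint term_lid below 0.025 rad), for 0.2 s.
2. the guard is out of the rack, carried by the gripper (height (world z) of guard above 0.09 m and contact force between guard and rack below 0.1 N and contact force between the fingers and guard above 2 N), for 0.2 s.
At the end, for the whole second after the job is handed in: The terminal lid is shut (below 0.025 rad). The guard is upright (within 0.15 rad), still and gripped between the fingers, its knuckles between the machine's, both ends of its bore axis within 3.5 mm of the ends of the machine's bore axis, and it bears on the machine with less than 1.5 N (value of joint term_lid below 0.025 rad and distance between guard_left and hinge_left below 0.0035 m and distance between guard_right and hinge_right below 0.0035 m and angle between guard's own z axis and vertical below 0.15 rad and contact force between the fingers and guard above 2 N and contact force between guard and machine below 1.5 N and linear speed of guard below 0.02 m/s); the arm keeps its last pose, push and grip.
It fails at once if the pink compact is moved more than 25 mm (distance of compact from where it was at the start of the episode above 0.025 m).
It fails at once if the film roll is moved more than 25 mm (distance of film_roll from where it was at the start of the episode above 0.025 m).
It fails at once if the hinge pin is moved more than 25 mm (distance of hinge_pin from where it was at the start of the episode above 0.025 m).
It also fails if it takes over 59 s, if anything falls off the work surface, if the arm or the gripper's body presses on something with over 40 N, if the wrist force passes 120 N, or if a joint passes its speed limit or range.

## Working session

There is one attempt and no reset: what is moved stays moved. The work goes in short steps, Python scripts to look and compute and a shell command to move; the robot and the scene stay as the last step left them, time stands still between calls to the robot, and variables do not carry over. Pictures are saved under pics/ and viewed, at most 10 in all, crops included, and the job is handed in when it is done.

```bash
mkdir -p pics; ls
cat > h.py <<'E'
import numpy as np, cv2
from station import manip, viewer
def cam(n):
    m=viewer.camera_model(n); p,d=viewer.read_camera(n)
    return p,d,m
def cloud(d,m):
    v,u=np.mgrid[0:480,0:640]
    uv=np.stack([u,v],-1).reshape(-1,1,2).astype(float)
    n=cv2.undistortPoints(uv,np.array(m["mtx"]),np.array(m["distortion"])).reshape(480,640,2)
    c=np.dstack([n*d[...,None],d])
    X=(c-np.array(m["t"]))@np.array(m["R"])
    X[d<=0]=np.nan
    return X
E
python3 - <<'E'
from h import *
ims=[]
for n in("scene","side","wrist"):
    p,d,m=cam(n); np.savez(f"{n}.npz",p=p,d=d,**{k:np.array(v) for k,v in m.items()})
    cv2.imwrite(f"pics/{n}0.png",p[...,::-1])
    print(n,-np.array(m["R"]).T@m["t"],np.array(m["R"])[2],(d>0).mean())
print(manip.observe())
E
```

```text
pics
scene [0.92918886 0.28851984 0.80086371] [-0.44737228 -0.34239749 -0.82620942] 0.99580078125
side [0.33730657 0.71699327 0.76290307] [ 0.23069031 -0.72823675 -0.64533186] 0.9958854166666666
wrist [0.54765976 0.07455133 0.38515964] [-7.46973217e-04 -2.59643341e-01 -9.65704291e-01] 0.9957584635416666
{'time': 0.15, 'joints': array([-6.65781484e-02,  3.00334988e-01,  1.52140625e+00,  2.31765427e-05,
        1.32069938e+00, -6.65823692e-02]), 'joint_vel': array([-7.72134366e-04, -2.30024641e-03, -2.23630991e-03, -2.72912635e-05,
        8.92897247e-04, -1.06319089e-03]), 'joint_torque': array([-2.50185103e-04, -5.31960297e+01, -3.52822959e+01,  7.07691838e-02,
        2.35654798e-02, -3.66386917e-05]), 'position': array([5.49813122e-01, 2.76361294e-05, 2.05034955e-01]), 'orientation': array([-3.14074806e+00, -7.88186312e-05,  1.57079477e+00]), 'ft_force': array([0.16701672, 0.190791  , 0.08663884]), 'torque': array([-0.03344834,  0.00356998,  0.00408679]), 'finger_force': 0.0, 'finger_gap': 1.0019309907191087}
```

View pics/scene0.png

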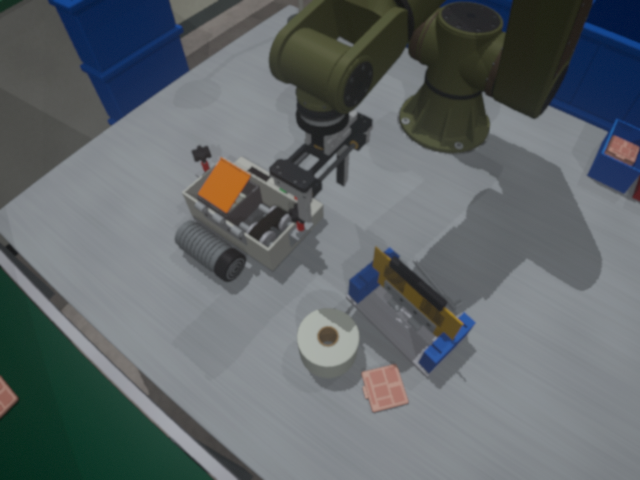

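View pics/side0.png

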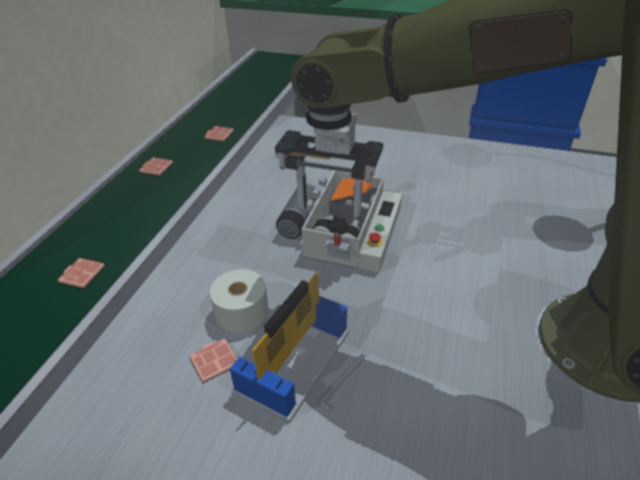

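The scene picture shows the machine with the orange lid raised around (225,190), and the rack with the yellow guard around (415,290). The roll is at (328,340) and the compact at (385,388). The side view shows the guard at (290,325).

Run:
```python
from h import *
P=[];C=[]
for n in("scene","side"):
    f=np.load(f"{n}.npz"); X=cloud(f["d"],f); P.append(X.reshape(-1,3)); C.append(f["p"].reshape(-1,3))
    b=X[(abs(X[...,2])<.02)&(X[...,0]>.3)&(X[...,0]<.8)&(abs(X[...,1])<.4)]; print(n,"bench z",np.median(b[:,2]),b[:,2].std())
    hsv=cv2.cvtColor(f["p"],cv2.COLOR_RGB2HSV); H,S,V=[hsv[...,i].astype(int) for i in range(3)]
    for nm,mk in(("orange",(H>5)&(H<16)&(S>190)&(V>120)),("yellow",(H>16)&(H<28)&(S>140))):
        q=X[mk&(X[...,2]>.03)&(X[...,2]<.3)&(X[...,0]<.9)&(X[...,0]>.3)]
        c=np.median(q,0); q=q[np.linalg.norm(q-c,axis=1)<.15]
        w,v=np.linalg.eigh(np.cov(q.T)); print(n,nm,len(q),c.round(4),"std",np.sqrt(w).round(4),"n",v[:,0].round(3),"long",v[:,2].round(3), q.min(0).round(3),q.max(0).round(3))
P=np.vstack(P);C=np.vstack(C)
ok=np.isfinite(P).all(1)&(P[:,2]<.17)&(P[:,2]>-.02);P=P[ok];C=C[ok]
# topdown, 1mm/px : x in .3...8 up, y .35..-.4 left to right
o=np.argsort(P[:,2]);P=P[o];C=C[o]
im=np.zeros((500,750,3),np.uint8)
u=((.35-P[:,1])*1000).astype(int);v=((.8-P[:,0])*1000).astype(int)
k=(u>=0)&(u<748)&(v>=0)&(v<498)
for du in(0,1):
  for dv in (0,1): im[v[k]+dv,u[k]+du]=C[k][:,::-1]
for g in range(0,750,50): cv2.line(im,(g,0),(g,6 if g%100!=50 else 14),(0,0,255),1)
for g in range(0,500,50): cv2.line(im,(0,g),(10,g),(0,0,255),1)
cv2.imwrite("pics/top.png",im)
```

```text
scene bench z -0.0004943583523898304 0.003640945805359976
scene orange 1343 [ 0.5679 -0.2544  0.0914] std [0.0014 0.0243 0.0256] n [-0.439  0.009 -0.898] long [ 0.881 -0.194 -0.433] [ 0.527 -0.3    0.07 ] [ 0.609 -0.211  0.112]
scene yellow 842 [0.5667 0.2173 0.1103] std [0.0007 0.0229 0.067 ] n [ 0.976 -0.219 -0.019] long [0.219 0.975 0.044] [0.542 0.111 0.041] [0.586 0.3   0.149]
side bench z -0.0005682963568962336 0.0038536009765763606
  return _methods._mean(a, axis=axis, dtype=dtype,
  ret = um.true_divide(
  avg = a.mean(axis, **keepdims_kw)
<stdin>:10: RuntimeWarning: Degrees of freedom <= 0 for slice
  c *= np.true_divide(1, fact)
  c *= np.true_divide(1, fact)
Traceback (most recent call last):
numpy.linalg.LinAlgError: Eigenvalues did not converge
```

View pics/wrist0.png

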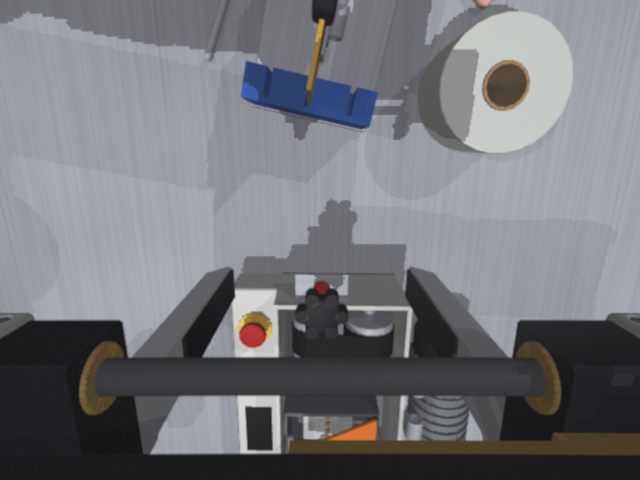

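The wrist view shows the rack end at (310,100) and the roll at (505,85). The machine's left knob is at (322,312), and the fingers partly hide the machine.

Run:
```python
from h import *
P=[];C=[]
for n in("scene","side","wrist"):
    f=np.load(f"{n}.npz"); X=cloud(f["d"],f); x=X.reshape(-1,3).copy()
    if n=="wrist": x[x[:,1]<-.03]=np.nan
    P.append(x); C.append(f["p"].reshape(-1,3))
    hsv=cv2.cvtColor(f["p"],cv2.COLOR_RGB2HSV); H,S,V=[hsv[...,i].astype(int) for i in range(3)]
    for nm,mk in(("orange",(H>5)&(H<16)&(S>170)&(V>90)&(X[...,1]<-.1)),("yellow",(H>16)&(H<28)&(S>120)&(X[...,1]>.05))):
        q=X[mk&(X[...,2]>.03)&(X[...,2]<.3)&(X[...,0]<.9)&(X[...,0]>.3)]
        if len(q)<50: continue
        c=np.median(q,0); q=q[np.linalg.norm(q-c,axis=1)<.15]
        w,v=np.linalg.eigh(np.cov(q.T)); print(n,nm,len(q),c.round(4),"std",np.sqrt(w).round(4),"n",v[:,0].round(3),"long",v[:,2].round(3), q.min(0).round(3),q.max(0).round(3))
P=np.vstack(P);C=np.vstack(C)
np.savez("top.npz",P=P,C=C)
ok=np.isfinite(P).all(1)&(P[:,2]<.17)&(P[:,2]>-.02);P=P[ok];C=C[ok]
o=np.argsort(P[:,2]);P=P[o];C=C[o]
im=np.zeros((500,750,3),np.uint8)
u=((.35-P[:,1])*1000).astype(int);v=((.8-P[:,0])*1000).astype(int)
k=(u>=0)&(u<748)&(v>=0)&(v<498)
for du in(0,1):
  for dv in (0,1): im[v[k]+dv,u[k]+du]=C[k][:,::-1]
for g in range(0,750,50): cv2.line(im,(g,0),(g,6 if g%100!=50 else 14),(0,0,255),1)
for g in range(0,500,50): cv2.line(im,(0,g),(10,g),(0,0,255),1)
cv2.imwrite("pics/top.png",im)
```

```text
scene orange 1437 [ 0.568  -0.2548  0.0913] std [0.0014 0.0251 0.0265] n [-0.441  0.009 -0.898] long [ 0.877 -0.21  -0.433] [ 0.526 -0.302  0.069] [ 0.61  -0.21   0.116]
scene yellow 1122 [0.5675 0.2197 0.1081] std [0.0008 0.0233 0.0649] n [ 0.976 -0.219 -0.021] long [0.219 0.975 0.041] [0.542 0.11  0.041] [0.586 0.3   0.151]
side orange 293 [ 0.5843 -0.2455  0.0822] std [0.001  0.0195 0.0264] n [-0.45   0.01  -0.893] long [ 0.627 -0.708 -0.324] [ 0.524 -0.299  0.069] [ 0.608 -0.214  0.115]
side yellow 1754 [0.5639 0.2221 0.0882] std [0.0008 0.0291 0.0575] n [ 0.976 -0.218 -0.025] long [0.219 0.964 0.152] [0.54  0.113 0.037] [0.585 0.303 0.156]
wrist orange 541 [ 0.5896 -0.2197  0.0813] std [0.0027 0.0091 0.0199] n [0.443 0.451 0.774] long [-0.829  0.534  0.163] [ 0.491 -0.239  0.064] [ 0.607 -0.112  0.099]
wrist yellow 446 [0.5449 0.1261 0.1475] std [0.0008 0.0118 0.0128] n [ 0.977 -0.211  0.007] long [0.153 0.73  0.666] [0.539 0.105 0.085] [0.55  0.149 0.15 ]
```

View pics/top.png

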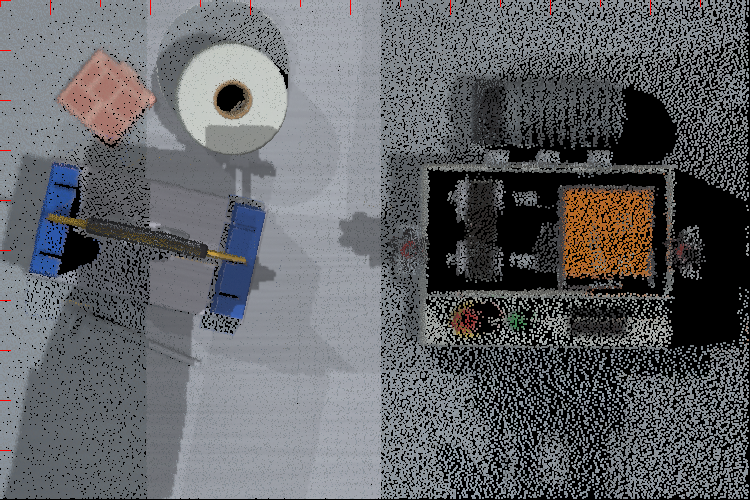

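The top-down map (1 mm/px) shows the machine nearly square to the world, with its origin near (0.57,-0.197). The lid hinge is near x=0.61, y=-0.257, and the hinge knuckles are at the top edge, (497,157), (548,157) and (600,157). The guard runs from (50,218) to (245,262).

```bash
python3 -m handwheel '[[-40,-10,0,0,0,0,1],[-80,-17,0,0,0,0,1],[-120,-17,0,0,0,0,1],[-160,-17,0,0,0,0,1],[-200,-17,0,0,0,0,1],[-240,-17,0,0,0,0,1],[-257,-17,0,0,0,0,1],[-257,-17,25,0,0,0,1],[-257,-17,60,0,0,0,1],[-257,-17,85,0,0,0,1]]' 40
```

```text
time: 0.98
position: [0.5322, -0.2572, 0.1179]
orientation: [-3.14, -0.001, 1.57]
ft_force: [0.3, 1.0, 0.4]
finger_gap: 0.331
finger_force: 0.0
```

```bash
python3 -m handwheel '[[0,0,0,0,0,0,1],[0,0,0,0,0,0,1],[0,0,5,0,0,0,1],[0,0,12,0,0,0,1],[0,0,20,0,0,0,1],[0,0,27,0,0,0,1],[0,0,33,0,0,0,1],[0,0,38,0,0,0,1],[0,0,42,0,0,0,1],[0,0,44,0,0,0,1]]'
```

```text
time: 1.82
position: [0.533, -0.2572, 0.0775]
orientation: [3.141, 0.001, 1.571]
ft_force: [-8.3, 2.4, 14.4]
finger_gap: 0.003
finger_force: 6.5
```

```bash
python3 -m handwheel '[[0,0,2,0,0,0,1],[0,0,4,0,0,0,1],[0,0,6,0,0,0,1],[0,0,7,0,0,0,1],[0,0,7,0,0,0,1]]'
```

```text
time: 2.23
position: [0.5332, -0.2573, 0.0714]
orientation: [3.141, 0.001, 1.571]
ft_force: [-11.1, 4.7, 24.0]
finger_gap: 0.005
finger_force: 11.7
```

```bash
python3 -m handwheel '[[0,0,0,0,0,0,1],[0,0,0,0,0,0,1],[0,0,-35,0,0,0,1],[0,0,-75,0,0,0,1],[-15,15,-115,0,0,0,1],[-30,40,-150,0,0,0,1],[-45,70,-180,0,0,0,1],[-45,70,-180,0,0,0,1],[-45,70,-180,0,0,0,1]]'
python3 - <<'E'
from h import *
p,d,m=cam("wrist"); np.savez("w1.npz",p=p,d=d,**{k:np.array(v) for k,v in m.items()})
cv2.imwrite("pics/w1.png",p[...,::-1]); print(manip.observe()["position"])
X=cloud(d,m); hsv=cv2.cvtColor(p,cv2.COLOR_RGB2HSV); H,S,V=[hsv[...,i].astype(int) for i in range(3)]
q=X[(H>5)&(H<16)&(S>170)&(V>90)&(X[...,2]>.05)&(X[...,2]<.15)]
w,v=np.linalg.eigh(np.cov(q.T));print(len(q),np.median(q,0),v[:,0],q.min(0),q.max(0))
E
```

```text
time: 2.98
position: [0.6046, -0.3029, 0.2509]
orientation: [3.139, 0.002, 1.571]
ft_force: [2.2, -0.6, -0.5]
finger_gap: 0.007
finger_force: 0.0
[ 0.60334497 -0.30219179  0.24876289]
7710 [ 0.56059433 -0.25356993  0.0729234 ] [5.60063670e-03 2.00478957e-04 9.99984296e-01] [ 0.51105873 -0.30303554  0.07025577] [ 0.60614034 -0.21518894  0.07793092]
```

View pics/w1.png

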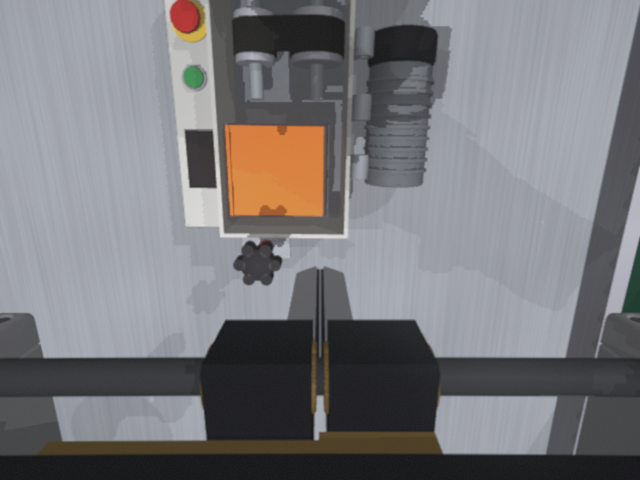

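The lid is shut and level (orange at 225–325, 125–215). The three machine knuckles are at (364,42), (362,107) and (361,165).

Run:
```python
from h import *
f=np.load("w1.npz"); p=f["p"]; X=cloud(f["d"],f)
v,u=np.mgrid[0:480,0:640]
roi=(u>335)&(u<385)&(v<200)&(X[...,2]>.092)&(X[...,2]<.112)
n,lab=cv2.connectedComponents(roi.astype(np.uint8))
c=[]
for i in range(1,n):
    q=X[lab==i]
    if len(q)<60: continue
    top=q[q[:,2]>np.percentile(q[:,2],85)]
    print(len(q),"min",np.percentile(q,2,axis=0).round(4),"max",np.percentile(q,98,axis=0).round(4),"ridge",top.mean(0).round(4)); c.append(q)
# rim top z~.085: rear wall line
roi=(u>300)&(u<375)&(v<235)&(abs(X[...,2]-.085)<.004)
q=X[roi]; q=q[(q[:,1]>-.30)&(q[:,1]<-.1)&(q[:,0]>.61)&(q[:,0]<.65)]
ys=np.arange(-.30,-.1,.01); L=[]
for y in ys:
    s=q[abs(q[:,1]-y)<.005]
    if len(s)>5: L.append((y,np.percentile(s[:,0],5),np.median(s[:,0]),np.percentile(s[:,0],95)))
L=np.array(L);print(L.round(4)); print([np.polyfit(L[:,0],L[:,k],1).round(4) for k in(1,2,3)])
# lid edges: min area rect in world
hsv=cv2.cvtColor(p,cv2.COLOR_RGB2HSV); H,S,V=[hsv[...,i].astype(int) for i in range(3)]
q=X[(H>5)&(H<16)&(S>170)&(V>90)&(X[...,2]>.068)&(X[...,2]<.078)&(u>215)&(u<335)&(v>115)&(v<222)]
print(cv2.minAreaRect((q[:,:2]*1000).astype(np.float32)))
T=np.load("top.npz");P=T["P"];k=(P[:,2]>.035)&(P[:,2]<.055)&(P[:,0]<.51)&(P[:,0]>.44)&(P[:,1]<-.06)&(P[:,1]>-.34)
print(cv2.minAreaRect((P[k][:,:2]*1000).astype(np.float32)))
```

```text
621 min [ 0.6326 -0.1594  0.0933] max [ 0.6477 -0.1375  0.1069] ridge [ 0.6402 -0.1492  0.1064]
495 min [ 0.6321 -0.2108  0.0942] max [ 0.6472 -0.1899  0.1066] ridge [ 0.6399 -0.2006  0.1062]
437 min [ 0.6315 -0.2621  0.0933] max [ 0.6468 -0.241   0.1069] ridge [ 0.6394 -0.2514  0.1063]
[[-0.3     0.6272  0.6283  0.6303]
 [-0.29    0.6271  0.629   0.6311]
 [-0.28    0.6278  0.629   0.6309]
 [-0.27    0.6276  0.6292  0.6307]
 [-0.26    0.6275  0.6294  0.6314]
 [-0.25    0.6276  0.6293  0.6312]
 [-0.24    0.628   0.6308  0.6339]
 [-0.23    0.6279  0.6311  0.6345]
 [-0.22    0.6279  0.6314  0.6343]
 [-0.21    0.6284  0.6304  0.6341]
 [-0.2     0.6281  0.63    0.632 ]
 [-0.19    0.6282  0.6306  0.6343]
 [-0.18    0.6286  0.6319  0.635 ]
 [-0.17    0.6284  0.6319  0.6348]
 [-0.16    0.6285  0.631   0.6346]
 [-0.15    0.6288  0.6306  0.6325]
 [-0.14    0.6287  0.6305  0.6323]
 [-0.13    0.6287  0.6304  0.6327]
 [-0.12    0.629   0.6307  0.6326]
 [-0.11    0.6289  0.6306  0.6325]]
[array([0.0092, 0.63  ]), array([0.0112, 0.6326]), array([0.0125, 0.6354])]
((558.5503540039062, -259.0510559082031), (87.81043243408203, 95.0377197265625), 89.8908462524414)
((481.32452392578125, -195.6664276123047), (252.4398956298828, 56.71330642700195), 89.2966079711914)
```

Lid is done. The hinge centre is at about (0.640, -0.200, 0.097) with machine yaw about -0.01. Next, go to the rack and look closer.

```bash
python3 -m handwheel '[[40,-10,-10,0,0,0,-1],[80,-20,-20,0,0,0,-1],[120,-35,-20,0,0,0,-1],[160,-40,-20,0,0,2,-1],[200,-40,-20,0,0,4,-1],[240,-40,-20,0,0,6,-1],[280,-40,-20,0,0,8,-1],[320,-40,-20,0,0,10,-1],[360,-40,-20,0,0,12.7,-1],[370,-40,-20,0,0,12.7,-1]]'
python3 -m handwheel '[[0,0,0,0,0,0,-1],[0,0,0,0,0,0,-1]]'
cat > meas.py <<'E'
from h import *
st=manip.observe(); p,d,m=cam("wrist"); s,ds,ms=cam("scene")
np.savez("w2.npz",p=p,d=d,**{k:np.array(v) for k,v in m.items()})
np.savez("s2.npz",p=s,d=ds,**{k:np.array(v) for k,v in ms.items()})
cv2.imwrite("pics/w2.png",p[...,::-1])
print(st["position"],st["orientation"])
for nm,P,D,M in(("wrist",p,d,m),("scene",s,ds,ms)):
    X=cloud(D,M); hsv=cv2.cvtColor(P,cv2.COLOR_RGB2HSV); H,S,V=[hsv[...,i].astype(int) for i in range(3)]
    box=(X[...,0]>.5)&(X[...,0]<.63)&(X[...,1]>.08)&(X[...,1]<.34)
    y=X[box&(H>16)&(H<28)&(S>120)&(X[...,2]>.08)]
    b=X[box&(V<70)&(S<120)&(X[...,2]>.135)&(X[...,2]<.17)]
    e=np.array([.2185,.9758]); n=np.array([.9758,-.2185])
    for k,q in(("yel",y),("strip",b)):
        if len(q)<40: print(nm,k,len(q));continue
        a=q[:,:2]@e; c=q[:,:2]@n
        print(nm,k,len(q),"along",np.percentile(a,[.5,99.5]).round(4),"across",np.percentile(c,[1,50,99]).round(4),"z",np.percentile(q[:,2],[1,50,99]).round(4), "slope",np.polyfit(a,c,1)[0].round(4))
    t=b[b[:,2]>np.percentile(b[:,2],98)-.003] if len(b) else b
    if len(t)>40: print(nm,"top rect",cv2.minAreaRect((t[:,:2]*1000).astype(np.float32)))
E
python3 meas.py
```

```text
time: 3.87
position: [0.5612, 0.0726, 0.2678]
orientation: [-3.139, -0.0, 1.35]
ft_force: [-0.0, 0.1, -0.8]
finger_gap: 0.681
finger_force: 0.0
time: 4.03
position: [0.5622, 0.0678, 0.2683]
orientation: [-3.14, 0.001, 1.351]
ft_force: [-0.2, 1.2, -0.1]
finger_gap: 0.82
finger_force: 0.0
[0.56217172 0.06779473 0.26832587] [-3.14001873e+00  7.25266322e-04  1.35084265e+00]
wrist yel 3865 along [0.2054 0.2567] across [0.4916 0.5288 0.5719] z [0.1396 0.3932 0.3959] slope -1.1137
wrist strip 2679 along [0.2624 0.36  ] across [0.4974 0.5047 0.5107] z [0.1414 0.1605 0.1625] slope -0.0065
wrist top rect ((559.8170776367188, 193.27578735351562), (98.6139907836914, 13.365316390991211), 77.86418914794922)
scene yel 942 along [0.2269 0.4207] across [0.5039 0.5056 0.5077] z [0.0808 0.1123 0.1471] slope -0.0003
scene strip 834 along [0.2657 0.3829] across [0.5006 0.511  0.5132] z [0.1366 0.1573 0.1611] slope -0.0071
scene top rect ((565.604248046875, 205.8694610595703), (116.90643310546875, 13.146900177001953), 78.34170532226562)
```

View pics/w2.png

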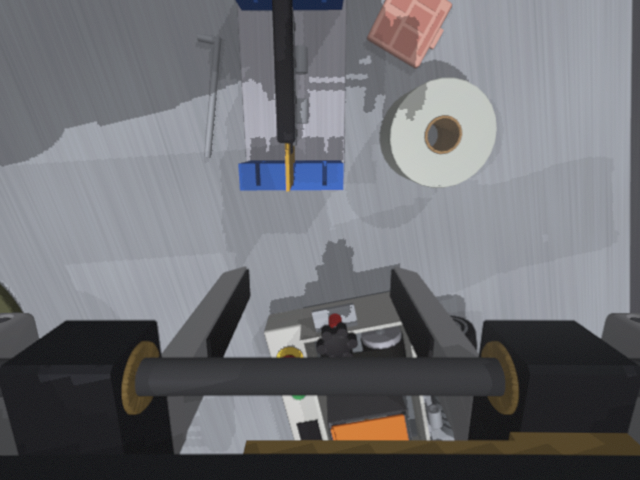

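The wrist view shows the guard strip at (285,70), the pin at (212,100), and the roll and compact clear to the right. I'll go over the strip, then down.

```bash
python3 -m handwheel '[[35,-8,0,0,0,0,-1],[75,-16,0,0,0,0,-1],[110,-24,0,0,0,0,-1],[134,-29,0,0,0,-0.3,-1],[134,-29,20,0,0,-0.3,-1],[134,-29,55,0,0,-0.3,-1],[134,-29,90,0,0,-0.3,-1],[134,-29,115,0,0,-0.3,-1],[134,-29,130,0,0,-0.3,-1],[134,-29,133,0,0,-0.3,-1]]' 40
python3 -m handwheel '[[0,0,0,0,0,0,0],[0,0,0,0,0,0,0.2],[0,0,0,0,0,0,0.5],[0,0,0,0,0,0,0.7],[0,0,0,0,0,0,0.8],[0,0,0,0,0,0,1],[0,0,0,0,0,0,1],[0,0,0,0,0,0,1]]' 40
```

```text
time: 4.97
position: [0.5632, 0.2031, 0.1331]
orientation: [-3.137, 0.003, 1.353]
ft_force: [-0.6, 0.8, 0.3]
finger_gap: 1.0
finger_force: 0.0
time: 5.63
position: [0.5642, 0.2051, 0.1366]
orientation: [3.141, -0.0, 1.354]
ft_force: [-0.7, 0.8, -0.6]
finger_gap: 0.47
finger_force: 0.0
```

```bash
python3 -m handwheel '[[0,0,0,0,0,0,1],[0,0,0,0,0,0,1],[0,0,0,0,0,0,1],[0,0,0,0,0,0,1],[0,0,0,0,0,0,1],[0,0,0,0,0,0,1],[0,0,0,0,0,0,1],[0,0,0,0,0,0,1]]' 45
```

```text
time: 6.3
position: [0.5638, 0.2052, 0.1364]
orientation: [-3.141, 0.0, 1.354]
ft_force: [-4.4, 0.0, 3.0]
finger_gap: 0.146
finger_force: 44.9
```

```bash
python3 -m handwheel '[[0,0,-6,0,0,0,1],[0,0,-14,0,0,0,1],[0,0,-24,0,0,0,1],[0,0,-36,0,0,0,1],[0,0,-50,0,0,0,1],[0,0,-65,0,0,0,1],[0,0,-85,0,0,0,1],[0,0,-105,0,0,0,1],[0,0,-118,0,0,0,1],[0,0,-118,0,0,0,1]]'
python3 -m handwheel '[[0,0,0,0,0,0,1],[0,0,0,0,0,0,1],[0,0,0,0,0,0,1],[0,0,0,0,0,0,1]]'
```

```text
time: 7.13
position: [0.5655, 0.2052, 0.2591]
orientation: [3.135, -0.003, 1.354]
ft_force: [0.1, -0.4, -4.2]
finger_gap: 0.145
finger_force: 44.9
time: 7.47
position: [0.564, 0.205, 0.2536]
orientation: [-3.141, 0.001, 1.354]
ft_force: [-1.6, 0.8, -4.4]
finger_gap: 0.146
finger_force: 44.9
```

```bash
python3 -m handwheel '[[-15,10,0,0,0,0,1],[-45,25,0,0,0,-1,1],[-80,45,0,0,0,-2.5,1],[-115,60,0,0,0,-4,1],[-152,75,0,0,0,-5.5,1],[-189,90,0,0,0,-7,1],[-226,105,0,0,0,-8.5,1],[-263,120,0,0,0,-10,1],[-300,132,0,0,0,-11.9,1],[-330,142,0,0,0,-11.9,1]]'
python3 -m handwheel '[[0,0,0,0,0,0,1],[0,0,0,0,0,0,1],[0,0,0,0,0,0,1]]'
```

```text
time: 8.3
position: [0.6317, -0.1506, 0.2537]
orientation: [-3.141, 0.0, 1.563]
ft_force: [1.0, 0.1, -4.5]
finger_gap: 0.146
finger_force: 44.9
time: 8.55
position: [0.6319, -0.1474, 0.2538]
orientation: [-3.141, -0.0, 1.562]
ft_force: [-0.5, 0.8, -4.4]
finger_gap: 0.144
finger_force: 45.0
```

```bash
python3 -m handwheel '[[-20,0,0,0,0,0,1],[-40,-1,0,0,0,0,1],[-52.6,-1,0,0,0,0,1],[-52.6,-1,10,0,0,0,1],[-52.6,-1,20,0,0,0,1],[-52.6,-1,25,0,0,0,1],[-52.6,-1,25,0,0,0,1],[-52.6,-1,25,0,0,0,1],[-52.6,-1,25,0,0,0,1]]'
python3 - <<'E'
from h import *
st=manip.observe();print(st["position"],st["orientation"])
s,ds,ms=cam("scene");np.savez("s3.npz",p=s,d=ds,**{k:np.array(v) for k,v in ms.items()})
w,dw,mw=cam("wrist");np.savez("w3.npz",p=w,d=dw,**{k:np.array(v) for k,v in mw.items()})
c=cv2.resize(s[120:300,150:350,::-1],(400,360),interpolation=cv2.INTER_CUBIC)
w2=cv2.resize(w[...,::-1],(400,300)); o=np.zeros((360,800,3),np.uint8);o[:,:400]=c;o[:300,400:]=w2
cv2.imwrite("pics/s3.png",o)
E
```

```text
time: 9.3
position: [0.6308, -0.1997, 0.2299]
orientation: [3.141, 0.0, 1.563]
ft_force: [0.5, -0.7, -3.8]
finger_gap: 0.146
finger_force: 45.0
[ 0.63075823 -0.19971585  0.22987198] [3.14105349e+00 1.04954906e-04 1.56276294e+00]
```

View pics/s3.png

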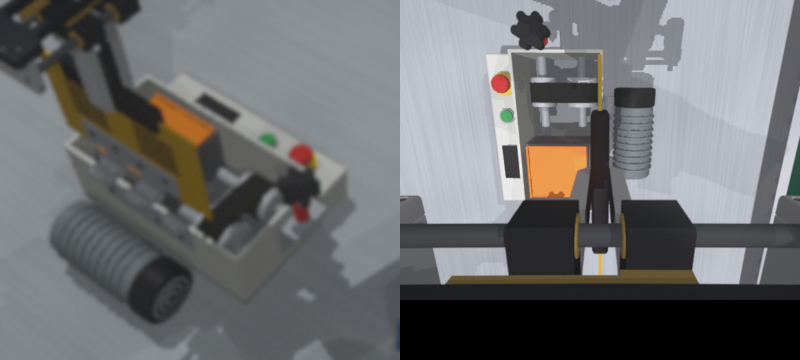

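The scene crop shows the guard just above the machine's hinge line, knuckles staggered into the gaps. I'll measure the two sets in the same view.

Run:
```python
from h import *
f=np.load("s3.npz"); X=cloud(f["d"],f); p=f["p"]
hsv=cv2.cvtColor(p,cv2.COLOR_RGB2HSV);S=hsv[...,1]
R=(X[...,0]>.61)&(X[...,0]<.665)&(X[...,1]>-.31)&(X[...,1]<-.08)
y=X[R&(hsv[...,0]>16)&(hsv[...,0]<28)&(S>120)&(X[...,2]>.13)]
A=np.c_[y[:,1],y[:,2],np.ones(len(y))];k=np.linalg.lstsq(A,y[:,0],rcond=None)[0]
print("panel x=a*y+b*z+c",k.round(4),len(y),"y range",np.percentile(y[:,1],[.5,99.5]).round(4),"x at y=-.2",k@[-.2,.16,1])
off=X[...,0]-(k[0]*X[...,1]+k[1]*X[...,2]+k[2])
for nm,mk in(("guardK",R&(off>.004)&(X[...,2]>.111)&(X[...,2]<.137)),("machK",R&(X[...,0]>.636)&(X[...,2]>.088)&(X[...,2]<.11))):
    n,l=cv2.connectedComponents(mk.astype(np.uint8),connectivity=4)
    for i in range(1,n):
        q=X[l==i]
        if len(q)<15: continue
        # circle fit in x,z, radius 8 mm
        from scipy.optimize import least_squares
        r=least_squares(lambda c:np.hypot(q[:,0]-c[0],q[:,2]-c[1])-.008,[q[:,0].mean()-.004,q[:,2].mean()-.004],loss="soft_l1",f_scale=.0005)
        print(nm,len(q),"y",np.percentile(q[:,1],[2,98]).round(4),"mid",(np.percentile(q[:,1],[2,98]).mean()).round(4),"axis x,z",r.x.round(4),"rms",np.sqrt(np.mean(r.fun**2)).round(5))
```

```text
panel x=a*y+b*z+c [0.0036 0.0872 0.6162] 1328 y range [-0.2945 -0.1001] x at y=-.2 0.6294625625993044
guardK 127 y [-0.239  -0.2118] mid -0.2254 axis x,z [0.6394 0.1238] rms 0.00179
guardK 123 y [-0.1877 -0.1622] mid -0.175 axis x,z [0.6394 0.1241] rms 0.00191
machK 77 y [-0.2597 -0.2378] mid -0.2488 axis x,z [0.641  0.0969] rms 0.00162
machK 69 y [-0.2072 -0.1877] mid -0.1974 axis x,z [0.6411 0.0972] rms 0.00189
machK 101 y [-0.1575 -0.1356] mid -0.1466 axis x,z [0.642 0.097] rms 0.00161
```

```bash
python3 -m handwheel '[[2,1.5,0,0,0,0,1],[2,1.5,3,0,0,0,1],[2,1.5,6,0,0,0,1],[2,1.5,9,0,0,0,1],[2,1.5,11,0,0,0,1],[2,1.5,13,0,0,0,1],[2,1.5,13,0,0,0,1],[2,1.5,13,0,0,0,1]]'
python3 -m handwheel '[[0,0,1,0,0,0,1],[0,0,3,0,0,0,1],[0,0,5,0,0,0,1],[0,0,5,0,0,0,1],[0,0,5,0,0,0,1]]'
```

```text
time: 10.07
position: [0.632, -0.1983, 0.2164]
orientation: [-3.141, -0.0, 1.562]
ft_force: [0.2, 0.2, -5.1]
finger_gap: 0.146
finger_force: 45.0
time: 10.48
position: [0.632, -0.1983, 0.2113]
orientation: [-3.141, -0.0, 1.562]
ft_force: [0.2, -0.3, -5.0]
finger_gap: 0.142
finger_force: 45.0
```

```bash
python3 -m handwheel '[[0,0,2,0,0,0,1],[0,0,4,0,0,0,1],[0,0,6,0,0,0,1],[0,0,8,0,0,0,1],[0,0,8.7,0,0,0,1],[0,0,8.7,0,0,0,1],[0,0,8.7,0,0,0,1]]'
python3 - <<'E'
from h import *
from scipy.optimize import least_squares
print(manip.observe()["position"],manip.observe()["ft_force"])
ms=viewer.camera_model("scene");fr=[viewer.read_camera("scene") for _ in range(6)]
p=fr[0][0];d=np.median([f[1] for f in fr],0);X=cloud(d,ms)
np.savez("s4.npz",p=p,d=d,**{k:np.array(v) for k,v in ms.items()})
hsv=cv2.cvtColor(p,cv2.COLOR_RGB2HSV)
y=X[(hsv[...,0]>16)&(hsv[...,0]<28)&(hsv[...,1]>120)&(X[...,2]>.12)&(X[...,2]<.22)&(X[...,0]>.60)&(X[...,0]<.66)&(X[...,1]<-.08)&(X[...,1]>-.31)]
r=least_squares(lambda k:y[:,0]-k[0]*(y[:,1]+.2)-k[1]*(y[:,2]-.16)-k[2],[0,0,.63],loss="soft_l1",f_scale=.0005);print("panel",r.x.round(4),np.std(r.fun))
# knuckles: side profile per y bin
K=(X[...,0]>.636)&(X[...,0]<.657)&(X[...,2]>.09)&(X[...,2]<.112)&(X[...,1]>-.275)&(X[...,1]<-.12)
q=X[K]
for nm,a,b in(("M",-.2575,-.2425),("G",-.234,-.216),("M",-.206,-.194),("G",-.182,-.164),("M",-.156,-.141)):
    s=q[(q[:,1]>a)&(q[:,1]<b)]
    r=least_squares(lambda c:np.hypot(s[:,0]-c[0],s[:,2]-c[1])-.008,[.64,.097],loss="soft_l1",f_scale=.0005)
    print(nm,len(s),r.x.round(4),np.std(r.fun).round(4),"max x,z",np.percentile(s[:,0],97).round(4),np.percentile(s[:,2],97).round(4))
c=cv2.resize(p[170:260,190:290,::-1],(800,600),interpolation=cv2.INTER_CUBIC);cv2.imwrite("pics/s4.png",c)
E
```

```text
time: 11.07
position: [0.6321, -0.1983, 0.2028]
orientation: [-3.142, -0.0, 1.562]
ft_force: [0.3, 0.1, -4.5]
finger_gap: 0.148
finger_force: 45.0
[ 0.63205785 -0.19831923  0.20275094] [ 0.25574496  0.07868587 -4.4655029 ]
panel [0.0052 0.0065 0.6331] 0.0009424818111872477
M 45 [0.6417 0.0956] 0.0004 max x,z 0.6499 0.1037
G 55 [0.6406 0.096 ] 0.0012 max x,z 0.6485 0.1049
M 40 [0.6414 0.0966] 0.0019 max x,z 0.6495 0.11
G 67 [0.6406 0.0968] 0.0016 max x,z 0.6487 0.1082
M 52 [0.6421 0.0965] 0.0004 max x,z 0.6501 0.1047
```

View pics/s4.png

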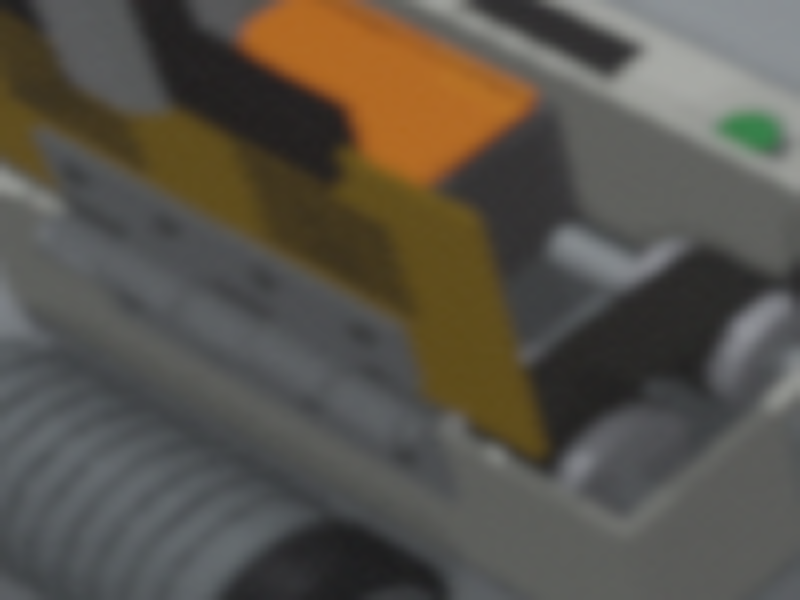

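The guard is meshed and upright, and its bore sits 1 mm forward of the machine's with heights equal. I'll shift 1 mm back and feel the side play.

```bash
python3 -m handwheel '[[0,1,0,0,0,0,1],[0.8,1,0,0,0,0,1],[1.5,1,0,0,0,0,1],[1.5,1,0,0,0,0,1],[1.5,1,0,0,0,0,1],[1.5,1,0,0,0,0,1]]'
python3 -m handwheel '[[-1.5,0,0,0,0,0,1],[-3,0,0,0,0,0,1],[-3,0,0,0,0,0,1],[-3,0,0,0,0,0,1],[-3,0,0,0,0,0,1]]'
```

```text
time: 11.87
position: [0.633, -0.1968, 0.2027]
orientation: [-3.142, -0.0, 1.562]
ft_force: [-0.8, 0.7, -3.9]
finger_gap: 0.146
finger_force: 45.0
time: 12.28
position: [0.633, -0.1996, 0.2026]
orientation: [-3.141, -0.0, 1.562]
ft_force: [-0.9, 3.0, -4.8]
finger_gap: 0.15
finger_force: 45.0
```

```bash
python3 -m handwheel '[[1,0,0,0,0,0,1],[2.3,0,0,0,0,0,1],[2.3,0,0,0,0,0,1],[2.3,0,0,0,0,0,1],[2.3,0,0,0,0,0,1],[2.3,0,0,0,0,0,1],[2.3,0,0,0,0,0,1]]'
python3 -c "
from h import *
s=manip.observe();print(s['position'],s['ft_force'],s['finger_force'])
manip.hand_in()"
```

```text
time: 12.87
position: [0.6331, -0.1976, 0.2028]
orientation: [3.142, 0.0, 1.562]
ft_force: [0.5, -0.3, -4.7]
finger_gap: 0.146
finger_force: 45.0
[ 0.63305018 -0.19759946  0.20277082] [ 0.48834123 -0.291801   -4.69950517] 44.99685287475586
the job is handed in; nothing more can be done
```

The job is handed in at about 13 s: the lid is pressed shut, and the guard is held upright in the gripper with its knuckles meshed, bores in line to about 1 mm by camera, and no sign of it bearing on the machine; the verdict was not shown.

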